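Close a watch back on the locked bench press

ROBOT

A 6-joint arm with a two-finger parallel gripper is mounted at the origin on a cart in front of the work surface, level with it; the furniture and walls round the work are solid. World frame = base frame: x ahead of the robot, y to its left, z up, the work surface at z = 0. Lengths are in m, angles in rad, forces in N, time in s.
With the tool pointing down it reaches from about 0.35 to 0.975 m from the base axis. Payload 4.9 kg.
Tool frame: the origin (TCP) lies at the very end of the fingers, on their centre line; the grasp point (between the pads) lies 19 mm behind it; z points along the fingers, y is the line along which they close (so a half turn about z gives the same grasp; the last joint's range is limited). The gripper opens to 85 mm and grips with 20 to 120 N. Pads are 22 mm wide; open, the fingers measure 114 mm over their backs; the gripper's body (76 mm by 85 mm) begins 54 mm behind the grasp point. The pads swing forward as they close: fully open they stand 13 mm farther back than shut.
Start: joints at [1.197, 0.053, 1.613, -0, 1.476, -0.119], TCP at [0.158, 0.605, 0.231] pointing down, gripper open.
Joint ranges: [-3.01, 3.01], [-1.01, 2.22], [0.06, 2.58], [-1.02, 4.17], [0.09, 2.62], [-3.14, 3.14]. Speed limits (rad/s): [2.57, 2.57, 3.14, 3.14, 3.14, 3.14].

INTERFACE

Orientations are given as a unit quaternion [w, x, y, z].
In Python, from plant import manip, vision, order gives the robot as it stands.
- The arm moves only by the tool play_rows, never from a script. Its argument "steps" is a list that holds one entry, the list of rows, each a list of 6 numbers: the shift along the tool's x, y, z in mm, then the turn, a rotation vector about the tool's x, y, z in degrees. A call has 1 to 12 rows; each row is the pose to reach, as a shift and turn from the pose commanded when the call began, along the tool's axes at that moment; what a row does not reach only later rows make up. A row lasts 1/12 s, in which the tool goes at most 41.7 mm and 7.16 degrees, less where a joint would pass 70% of its speed; a pose out of reach is approached as far as the arm can. A call with a gripper value outside its range is refused whole. "claw" is the gripper's target within -1 to 1 (fully open at 1, half-way at 0, shut at -1), set as the call begins (left out, the last holds). The fingers move at their own pace and stop on an object; the grip force is fixed at half the most. Time passes only in rows, so rows that repeat a pose let the fingers close. It gives the time, the measured TCP pose, the force, the opening and the grip force at its end, in the units of the state.
- manip.state(): the state, without advancing time (a new reading comes with each control period).
- vision.grab_frame(name): name is "side" or "top"; returns (picture, depth): 400x640x3 uint8, blue, green, red; 400x640 float32, m along the optical axis (not along the pixel's ray), 0 where there is no reading.
- vision.camera_info(name): a dict with "K" (3x3 intrinsics, pixels), "eye" and "orientation" of the camera in the world. Camera axes: x right, y down, z forward; pixel columns grow to the right and rows downward; lengths in m; the calibration is good to about 2 mm. A picture is of the moment at which its call begins. camera_info takes no time and is no camera call.
- order.job_done(): hands the job in; it is judged then, once.
The state is a dict: "time": time; "joint_pos": joint angles; "joint_vel": joint speeds; "joint_efforts": joint torques, N m; "tool_pos": TCP position; "tool_rot": TCP orientation; "contact_force": force on the tool from outside, world axes, zero at the start; "ft_torque": the same for the moment, N m; "gripper_width": opening from 0.0 (shut) to 1.0 (fully open); "grasp_force": force on a finger pad.
Only numpy, scipy, OpenCV 4.12 (cv2) and the standard library are available. Lean on these libraries where they do the work, as an engineer would, in place of code of your own. Each camera call takes 0.05 s, during which the arm holds its last target. There are 200 camera calls.

TASK

Snap the back onto the pocket watch with the small lever press. Keep the press locked while you load it: lay the watch on the loading slide, back up, flat among the nest's pins with its pendant toward the slide's thumb tab, and push the slide fully home under the ram. Then draw the red lock bolt, bring the lever all the way down so that the back snaps home, let the lever come back up, and push the lock bolt fully in again, leaving the watch in the nest and everything else on the bench where it was.

Things in the scene. Friction and masses are not known exactly. Their poses are not given: they have to be found in the camera images.
- press: Fixed dark green cast bench press, 250 x 120 mm base, 138 mm high over the head. Origin: underside of the base, directly below the ram axis; its x points to the back of the press (the loading side is -x), y to its left, z up. Base from x = -0.17 to 0.08, y +-0.06; head from x = -0.035 to 0.08, y +-0.031, z 0.065 to 0.135; two bolt saddles on the head up to z = 0.151. Low slide guides at y = +-0.04 rise to z = 0.027. Its position and yaw vary.
- slide (a joint): Loading slide of the press, in m: 0 = drawn right out to the front (nest 120 mm in front of the ram axis), 0.12 = fully home, nest under the ram. Moves along the press's +x; friction about 2.5 N, stays where it is left. It starts drawn out, up to 15 mm in. Aluminium plate 66 mm wide.
- nest (a point): Centre of the nest on the slide, on the plate's upper face (26 mm above the table). Its axes are those of the press. A watch of 44 mm lies inside five white pins, 8 mm in diameter and 8 mm high, on a 28 mm radius at 0, +-40 and +-140 degrees from the press's +x, so with about 2 mm play all round; the pendant goes through the 28 mm gap between the two front pins (toward -x); the gaps at the nest's left and right are 35 mm wide, for the fingers.
- slide_tab (a point): Middle of the front (-x) face of the slide's upright thumb tab, 88 mm in front of the nest's centre, at z = 46 mm. Black plate 50 mm wide (along the press's y), from z = 20 to 63 mm, with a rolled top edge of 10 mm diameter (centre z = 58 mm) that stands 3 mm farther forward than the face. Push it toward the press's +x.
- lock_bolt (a joint): Lock bolt of the lever, in m: 0 = fully in (its nose stands in front of the lever, in its way: locked), 0.026 = fully drawn to the press's left (+y). The lever is free from 0.018 on. Friction about 2 N, stays where it is left; it can go in again only with the lever fully up. Starts within 2 mm of 0.
- bolt_knob (a point): Centre of the red upright knob of the lock bolt, 15 mm in diameter and 24 mm high, 173 mm above the table (z 161 to 185 mm), on a 9 mm stem; moves with the bolt along the press's y axis and carries the press's axes. It stands over the head, 28 mm in front of the ram axis.
- lever (a joint): Press lever, in rad: 0 = parked up (70 degrees above horizontal, leaning to the front), 1.2 = fully down (about level, pointing to the front, -x). A spring lifts it back to 0 when it is let go slowly or quickly. It needs about 5 to 15 N on the grip. Locked, it gives no more than about 0.1 rad. It drives the ram 14.6 mm down.
- lever_grip (a point): Middle of the lever's black grip, a round bar 22 mm in diameter and 70 mm long, lying along the press's y axis at the end of the lever, on the press's right. It moves on an arc of 140 mm radius about lever_axis: parked 132 mm above and 48 mm in front of that axis, fully down level with it and 140 mm in front. Nothing is above it: press on it from above.
- lever_axis (a point): Point on the lever's turning axis (parallel to the press's y) in line with the middle of the grip: press frame x = 0, y = -0.123, z = 0.105. Carries the press's axes. The steel lever bar itself lies at press y = -0.080; parked, the lever and grip are an obstacle up to z = 0.248 and out to y = -0.158: carry things round its front or above it.
- watch: Loose brass pocket watch lying face down: round case 44 mm in diameter, 12 mm high, its sides upright from 2.5 to 10 mm; about 110 g. Origin: underside centre; the pendant with crown and bow points along its own -x and reaches 46 mm from the centre. Grip the case across its own y axis, low on its sides.
- watch_pendant (a point): End of the watch's crown on the pendant, 35.5 mm from the watch's centre along its -x, 6 mm above its underside.
- watch_back (a joint): The press-fit back, a 37 mm disc on the watch's upper side, in m: 0 = 3 mm proud (its top 15.5 mm above the watch's underside), 0.003 = snapped home. It needs about 40 N, more than a robot may push by hand.
- tin_lid: Loose bystander: shallow tin lid with coloured stones, 56 mm in diameter, 10 mm high, origin under its centre.
- polish_bar: Loose bystander: bar of polishing compound, red and cream, 32 x 63 x 28 mm, origin under its centre.
- loupe: Loose bystander: folding loupe, 20 x 32 x 26 mm, origin under its centre.
- gas_torch: Loose bystander: black gas torch standing on its foot at the left of the press, 58 x 68 x 195 mm, origin under its centre.
- flux_bottle: Loose bystander: amber dropper bottle, 34 mm in diameter, 94 mm high, at the right behind the press, origin under its centre (a second such bottle farther back is fixed).
- ring_box: Loose bystander: white ring box at the front left, 54 x 50 x 43 mm, origin under its centre.
There are look-alikes about, which are no part of the job. Leave any blue or pink look-alike of the watch alone.

How it is judged:
On the way, in this order (a step that is already met when the one before it is completed fails the run):
1. the watch lies flat in the nest, pendant toward the tab, and the slide is fully home, the press still locked (value of joint slide above 0.117 m and horizontal distance between watch and nest below 0.004 m and z of watch in the frame of nest below 0.003 m and x of watch_pendant in the frame of nest below -0.03 m and value of joint lock_bolt below 0.006 m), for 0.2 s.
2. the lock bolt is drawn clear of the lever (value of joint lock_bolt above 0.018 m and value of joint slide above 0.117 m), for 0.1 s.
3. the lever is brought all the way down and the back snaps home (value of joint lever above 1.12 rad and value of joint watch_back above 0.0025 m), for 0.1 s.
At the end, for the whole second after the job is handed in: The back is home on the watch (within 0.5 mm), the watch lies flat and still in the nest within 4 mm of its centre with its pendant toward the thumb tab, the slide is home (within 5 mm), the lever is up (within 0.06 rad) and the lock bolt is in again (within 4 mm) (value of joint watch_back above 0.0025 m and value of joint slide above 0.115 m and horizontal distance between watch and nest below 0.004 m and z of watch in the frame of nest below 0.003 m and angle between watch's own z axis and vertical below 0.08 rad and x of watch_pendant in the frame of nest below -0.03 m and value of joint lever below 0.06 rad and value of joint lock_bolt below 0.004 m and linear speed of watch below 0.02 m/s); the robot touches nothing.
It fails at once if the lock bolt is drawn before the slide is home (value of joint lock_bolt above 0.014 m and value of joint slide below 0.112 m).
It fails at once if a bystander is shifted by more than 15 mm or knocked over (distance of any of tin_lid, polish_bar, loupe, gas_torch, flux_bottle, ring_box from where it was at the start of the episode above 0.015 m or angle between loupe's own z axis and vertical above 0.5 rad).
It also fails if it takes over 72 s, if anything falls off the work surface, if the arm or the gripper's body presses on something with over 40 N, if the wrist force passes 120 N, or if a joint passes its speed limit or range.

## Working session

There is one attempt and no reset: what is moved stays moved. The work goes in short steps, Python scripts to look and compute and a tool call to move; the robot and the scene stay as the last step left them, time stands still between calls to the robot, and variables do not carry over. Pictures are saved under pics/ and viewed, at most 13 in all, crops included, and the job is handed in when it is done.

Besides the shell and the picture viewer there is one more tool, called as name(argument=value, ...), one argument or row to a line, values as JSON. play_rows: Moves the arm, as the interface text tells. Its arguments: {"type":"object","properties":{"steps":{"type":"array"},"claw":{"type":"number"}},"required":["steps"]}

```bash
mkdir -p pics; ls; python3 - <<'E'
from plant import manip, vision
import cv2,numpy as np
print(manip.state())
for n in("top","side"):
    p,d=vision.grab_frame(n); cv2.imwrite(f"pics/{n}0.png",p); np.savez(f"{n}0.npz",p=p,d=d,**{k:np.array(v) for k,v in vision.camera_info(n).items()})
    print(n,vision.camera_info(n))
E
```

```text
pics
{'time': 0.0, 'joint_pos': array([ 1.19701479e+00,  5.33880332e-02,  1.61429787e+00, -3.45300272e-05,
        1.47599348e+00, -1.19003906e-01]), 'joint_vel': array([-0.00049276,  0.00012213, -0.00151364,  0.00036258,  0.00021016,
       -0.00056339]), 'joint_efforts': array([ 1.46993556e-03, -3.93685162e+01, -3.70172954e+01, -7.29722296e-05,
        7.12074587e-03,  2.09913895e-05]), 'tool_pos': array([0.15730063, 0.60423633, 0.23004138]), 'tool_rot': array([-2.37816993e-04,  1.27042842e-01,  9.91896682e-01, -1.01604353e-03]), 'contact_force': array([-0.88670281,  0.66105515,  0.15261779]), 'ft_torque': array([0.02316511, 0.03412526, 0.00474332]), 'grasp_force': 0.0, 'gripper_width': 1.0009643025202122}
top {'K': array([[411.14810023,   0.        , 327.26518664],
       [  0.        , 411.14810023, 199.49253845],
       [  0.        ,   0.        ,   1.        ]]), 'eye': array([ 0.34358605, -0.01981855,  1.30905198]), 'orientation': array([ 0.07407874, -0.69772719,  0.70996669, -0.06030266])}
side {'K': array([[388.26041828,   0.        , 317.85646539],
       [  0.        , 388.26041828, 203.12602715],
       [  0.        ,   0.        ,   1.        ]]), 'eye': array([0.44194125, 0.79470793, 0.74845651]), 'orientation': array([ 0.02206617, -0.06393216,  0.89093809, -0.44906022])}
```

View pics/top0.png

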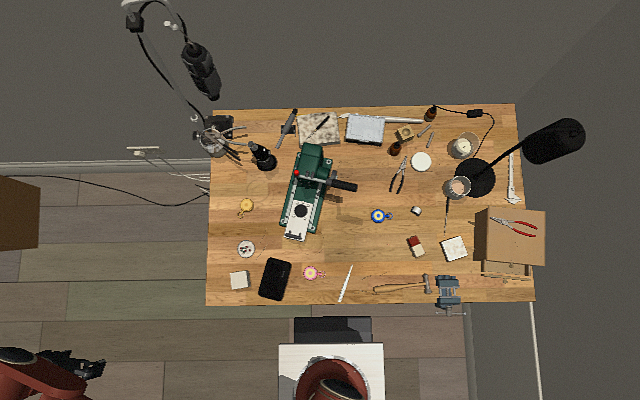

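View pics/side0.png

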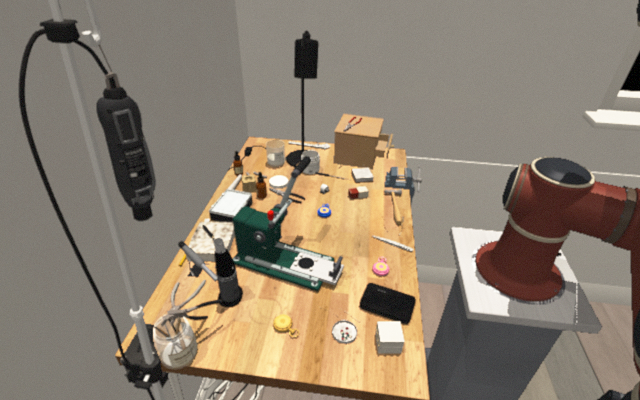

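The top view shows the brass watch at (246,205) and the press with its slide at (298,215). The knob is at (296,173), the grip at (342,184) and the torch at (262,155). In the side view the watch is at (284,323).

```bash
cat > h.py <<'E'
import numpy as np,cv2
from scipy.spatial.transform import Rotation as R
def load(n,i=0): return np.load(f"{n}{i}.npz")
def rot(f): return R.from_quat(np.roll(f["orientation"],-1)).as_matrix()
def at_z(f,u,v,z):   # pixel ray to plane z
    r=rot(f)@np.linalg.solve(f["K"],np.array([u,v,1.])); e=f["eye"]; return e+r*(z-e[2])/r[2]
def cloud(f):
    d=f["d"]; v,u=np.mgrid[:400,:640]; P=np.stack([u,v,np.ones_like(u)],-1)@np.linalg.inv(f["K"]).T*d[...,None]
    return P@rot(f).T+f["eye"]
def proj(f,p):
    q=f["K"]@(rot(f).T@(np.array(p)-f["eye"])); return q[:2]/q[2]
E
python3 - <<'E'
from h import *
for n,(a,b,c,d) in dict(top=(225,130,365,260),side=(180,140,360,350)).items():
    f=load(n); C=cloud(f); p=f["p"].astype(int); hsv=cv2.cvtColor(f["p"],cv2.COLOR_BGR2HSV)
    print(n)
    box=np.zeros((400,640),bool); box[b:d,a:c]=1
    H,S,V=[hsv[...,i].astype(int) for i in range(3)]
    m=dict(red=box&((H<6)|(H>174))&(S>170)&(V>90),
           yellow=box&(H>20)&(H<32)&(S>150)&(V>120),
           white=box&(S<40)&(V>150)&(C[...,2]>.012)&(C[...,2]<.045),
           green=box&(H>60)&(H<95)&(S>80),
           blackgrip=box&(V<60)&(C[...,2]>.19)&(C[...,2]<.27)&(C[...,1]<.05))
    for k,x in m.items():
        v,u=np.nonzero(x)
        if len(u)<3: print(k,len(u)); continue
        q=C[x]; print(k,len(u),"px",u.mean().round(1),v.mean().round(1),"med",np.median(q,0).round(4),"lo",np.percentile(q,3,0).round(3),"hi",np.percentile(q,97,0).round(3))
        if k in("white","green"):
            z=.026 if k=="white" else np.nan
            if k=="white": q=q[abs(q[:,2]-.026)<.006]
            print("  rect",cv2.minAreaRect((q[:,:2]*1000).astype(np.float32)))
T=load("top")["p"][130:260,225:365]; S=load("side")["p"][195:350,180:360]
cv2.imwrite("pics/z.png",np.hstack([cv2.resize(T,(400,371),interpolation=2),cv2.resize(S,(400,371),interpolation=2)]))
E
```

```text
top
red 23 px 291.4 178.7 med [0.6407 0.0879 0.1815] lo [0.441 0.082 0.005] hi [0.648 0.271 0.187]
yellow 5 px 242.0 207.4 med [0.5787 0.2859 0.0074] lo [0.544 0.258 0.004] hi [0.6   0.291 0.012]
white 967 px 309.4 200.7 med [0.5438 0.0842 0.0262] lo [ 0.477 -0.112  0.019] hi [0.814 0.135 0.041]
  rect ((651.97216796875, 76.73039245605469), (123.2840576171875, 373.5960998535156), 73.3045654296875)
green 1657 px 307.8 177.8 med [0.6522 0.0556 0.0626] lo [0.517 0.001 0.011] hi [0.736 0.15  0.14 ]
  rect ((602.903076171875, 142.64244079589844), (438.4273681640625, 449.93353271484375), 79.38887023925781)
blackgrip 221 px 342.5 184.9 med [ 0.5876 -0.0427  0.2448] lo [ 0.573 -0.075  0.236] hi [ 0.605 -0.003  0.249]
side
red 74 px 299.6 206.3 med [0.6383 0.0903 0.1671] lo [ 0.442 -0.27   0.022] hi [0.648 0.097 0.184]
yellow 50 px 223.2 284.5 med [0.8833 0.1192 0.0077] lo [0.558 0.091 0.002] hi [0.89  0.282 0.016]
white 2452 px 264.0 235.5 med [0.7826 0.0448 0.0262] lo [ 0.464 -0.369  0.014] hi [0.865 0.143 0.039]
  rect ((661.42529296875, -111.8848876953125), (575.9981079101562, 428.2302551269531), 85.89752960205078)
green 2545 px 262.7 244.9 med [0.6747 0.079  0.0652] lo [0.541 0.033 0.012] hi [0.736 0.154 0.137]
  rect ((556.0867919921875, 306.05120849609375), (284.3434143066406, 1000.42578125), 17.722305297851562)
blackgrip 145 px 301.4 165.9 med [ 0.5852 -0.0336  0.2425] lo [ 0.573 -0.07   0.232] hi [0.601 0.005 0.247]
```

View pics/z.png

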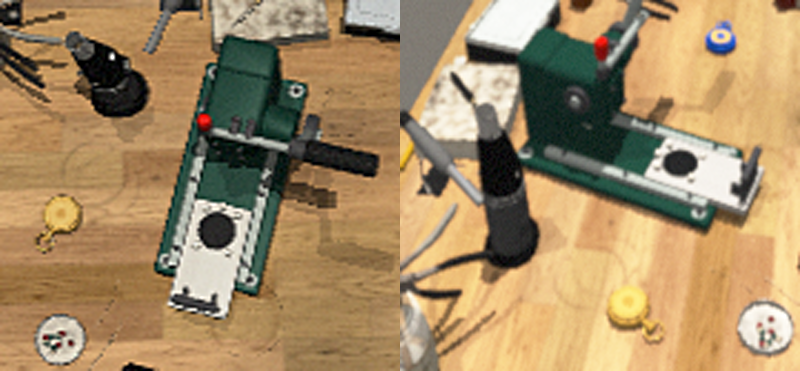

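```bash
cat > meas.py <<'E'
from h import *
def comp(m,u,v):
    n,l=cv2.connectedComponents(m.astype(np.uint8),connectivity=8)
    b=l[v-3:v+4,u-3:u+4]; b=b[b>0]; return l==np.bincount(b).argmax()
def hsv(f): return [x.astype(int) for x in cv2.split(cv2.cvtColor(f["p"],cv2.COLOR_BGR2HSV))]
def pts(f,m,z): v,u=np.nonzero(m); return np.array([at_z(f,a,b,z) for a,b in zip(u,v)])[:,:2]
if __name__=="__main__":
  for n,wu,wv,pu,pv in (("top",247,205,296,225),("side",283,322,330,266)):
    f=load(n); H,S,V=hsv(f); C=cloud(f)
    y=comp((H>14)&(H<32)&(S>135)&(V>120)&(C[...,2]>.0035),wu,wv); q=pts(f,y,.0095)
    # disc centre: circle by distance transform-like core: opening removes the pendant
    c,r=cv2.minEnclosingCircle((q*1000).astype(np.float32)); 
    print(n,"watch px",y.sum(),"enclosing",np.round(c,1),round(r,1))
    # PCA-free: template fit of r=22 disc
    g=np.stack(np.meshgrid(np.arange(-30,30.5,1),np.arange(-30,30.5,1)),-1).reshape(-1,2)+q.mean(0)*1000
    best=max(g,key=lambda o:(np.hypot(*(q*1000-o).T)<21.5).sum()); sc=[(np.hypot(*(q*1000-o).T)<21.5).sum() for o in g]
    best=g[np.array(sc)>=max(sc)-1].mean(0)
    far=q*1000; dd=np.hypot(*(far-best).T); t=far[dd>27].mean(0)-best
    print(" watch centre",best.round(1),"pendant dir deg",np.degrees(np.arctan2(t[1],t[0])).round(1),"maxr",dd.max().round(1),max(sc))
    w=comp((S<45)&(V>140)&(abs(C[...,2]-.026)<.012),pu,pv); q=pts(f,w,.026)
    print(" plate",w.sum(),cv2.minAreaRect((q*1000).astype(np.float32)))
    # dark disc in nest
    c0=(301,210) if n=="top" else (180+280*.45,195+162*155/371); c0=np.round(c0).astype(int)
    k=comp((V<70)&(abs(C[...,2]-.026)<.012),*c0); q=pts(f,k,.026); print(" nest disc",k.sum(),(q.mean(0)*1000).round(1),(np.ptp(q,axis=0)*1000).round(1))
    r=((H<6)|(H>174))&(S>150)&(V>80)&(C[...,2]>.15)&(C[...,2]<.2)&(C[...,0]>.6)&(abs(C[...,1]-.09)<.03); q=C[r]
    print(" knob",r.sum(),np.median(q,0).round(4),q.min(0).round(3),q.max(0).round(3))
    b=(V<70)&(C[...,2]>.225)&(C[...,2]<.255)&(C[...,1]<.03)&(C[...,1]>-.1)&(abs(C[...,0]-.585)<.04); q=C[b]
    e=cv2.minAreaRect((q[:,:2]*1000).astype(np.float32)); l=np.linalg.svd(q[:,:2]-q[:,:2].mean(0),full_matrices=False)[2][0]
    print(" grip",e,np.degrees(np.arctan2(*l[::-1])).round(1),q[:,2].max().round(4))
    t=(V<75)&(C[...,2]>.045)&(C[...,2]<.068)&(C[...,0]<.5)&(C[...,0]>.42)&(C[...,1]>.05)&(C[...,1]<.18); q=C[t]
    print(" tab",t.sum(),q.mean(0).round(4),q.min(0).round(3),q.max(0).round(3))
E
python3 meas.py
```

```text
top watch px 14 enclosing [582.7 266.7] 6.2
 watch centre [582.9 267.3] pendant dir deg nan maxr 6.8 14
 plate 749 ((539.29638671875, 95.65029907226562), (105.43740844726562, 150.6634979248047), 80.62923431396484)
 nest disc 126 [557.5  89.3] [38.6 38.1]
 knob 22 [0.6414 0.0878 0.1816] [0.635 0.082 0.175] [0.649 0.094 0.188]
 grip ((589.7720947265625, -38.43595886230469), (83.19483947753906, 22.670265197753906), 74.79994201660156) -104.8 0.251
 tab 38 [0.474  0.1125 0.0616] [0.466 0.087 0.054] [0.483 0.133 0.067]
side watch px 19 enclosing [581.5 261.5] 6.0
 watch centre [581.9 261. ] pendant dir deg nan maxr 6.7 19
 plate 964 ((548.6897583007812, 92.05867004394531), (91.95310974121094, 172.35667419433594), 75.71636199951172)
 nest disc 108 [556.4  88.9] [35.  33.9]
 knob 43 [0.6404 0.0935 0.1774] [0.636 0.086 0.164] [0.648 0.097 0.184]
 grip ((587.82568359375, -34.261165618896484), (84.50238800048828, 18.449548721313477), 77.57881164550781) 73.9 0.2485
 tab 17 [0.4753 0.1279 0.055 ] [0.469 0.11  0.046] [0.481 0.136 0.061]meas.py:18: RuntimeWarning: Mean of empty slice.
  far=q*1000; dd=np.hypot(*(far-best).T); t=far[dd>27].mean(0)-best
  ret = um.true_divide(
```

```bash
cat > w.py <<'E'
from meas import *
for n,(u,v) in (("top",(247,205)),("side",(283,322))):
    f=load(n); H,S,V=hsv(f)
    bg=cv2.medianBlur(f["p"],41).astype(int); 
    m=((H>=18)&(H<=32)&(S>115)&(V>90)); 
    y=comp(m,u,v)
    best=None
    q=pts(f,y,.010 if n=="top" else .009)*1000
    d=lambda o:np.hypot(*(q-o).T)
    g=np.stack(np.meshgrid(np.arange(-15,15.5,1),np.arange(-15,15.5,1)),-1).reshape(-1,2)+np.median(q,0)
    sc=np.array([(d(o)<22).sum() for o in g]); c=g[sc>=sc.max()-1].mean(0)
    t=q[(d(c)>28)&(d(c)<50)].mean(0)-c
    print(n,y.sum(),sc.max(),"centre",c.round(1),"pend deg",np.degrees(np.arctan2(t[1],t[0])).round(1),d(c).max().round(1))
    if y.sum()<80 or y.sum()>400: print(H[v-8:v+14:2,u-10:u+11:2],S[v-8:v+14:2,u-10:u+11:2])
E
python3 w.py
```

```text
top 152 134 centre [581.8 265. ] pend deg 145.7 35.5
side 332 249 centre [581.1 265.5] pend deg 144.3 47.7
```

The watch centre is about (0.5815, 0.265) with its pendant at about 145°. The nest is at (0.557, 0.089), with press yaw about -15.5° and the slide about 11 mm in.

```bash
cat > go.py <<'E'
import sys
from h import *
from plant import manip
def row(p,yx):  # target TCP, yaw (deg) of tool x, pointing down
    s=manip.state(); A=R.from_quat(np.roll(s["tool_rot"],-1)); a=np.radians(yx)
    x=np.array([np.cos(a),np.sin(a),0]); z=np.array([0,0,-1.]); T=R.from_matrix(np.stack([x,np.cross(z,x),z],1))
    return np.r_[A.inv().apply(np.array(p)-s["tool_pos"])*1000,np.degrees((A.inv()*T).as_rotvec())].round(1)
if __name__=="__main__":
    a=[float(v) for v in sys.argv[1:]]
    print(row(a[:3],a[3]))
E
python3 go.py .5815 .2652 .10 145
python3 go.py .5815 .2652 .0 145
```

```text
[-4.960e+02 -2.210e+02  1.305e+02 -1.000e-01  0.000e+00  2.040e+01]
[-4.960e+02 -2.208e+02  2.305e+02 -1.000e-01  0.000e+00  2.040e+01]
```

play_rows(
  steps=[
    [[-40,-18,0,0,0,0],[-78,-35,5,0,0,2],[-116,-52,10,0,0,4],[-154,-69,15,0,0,6],[-192,-86,20,0,0,8],[-230,-103,25,0,0,10],[-268,-120,30,0,0,12],[-306,-137,40,0,0,14],[-344,-154,50,0,0,16],[-382,-171,60,0,0,18],[-420,-188,70,0,0,20],[-456,-204,80,0,0,20.4]],
  ],
  claw=1,
)

```text
time: 1.1
tool_pos: [0.5429, 0.2952, 0.1522]
tool_rot: [-0.0, 0.301, 0.953, -0.0]
contact_force: [0.7, 0.4, 0.8]
gripper_width: 0.996
grasp_force: 0.0
```

```bash
python3 go.py .5815 .2652 .10 145
```

```text
[-48.8  -2.4  52.2  -0.   -0.   -0.1]
```

play_rows(
  steps=[
    [[-35,-2,30,0,0,0],[-48,-2,52,0,0,0],[-48,-2,52,0,0,0],[-48,-2,52,0,0,0],[-48,-2,52,0,0,0]],
  ],
)

```text
time: 1.52
tool_pos: [0.5797, 0.2682, 0.1014]
tool_rot: [-0.0, 0.301, 0.954, 0.0]
contact_force: [1.1, 0.5, -0.1]
gripper_width: 1.003
grasp_force: 0.0
```

```bash
python3 go.py .5815 .2652 .0 145; python3 - <<'E'
from plant import vision
import cv2,numpy as np
o=[]
for n,(a,b,c,d) in dict(top=(215,150,315,250),side=(220,250,360,370)).items():
    p,_=vision.grab_frame(n); o.append(cv2.resize(p[b:d,a:c],(400,400),interpolation=2))
cv2.imwrite("pics/a.png",np.hstack(o))
E
```

```text
[ -3.3  -1.5 101.4   0.   -0.    0. ]
```

View pics/a.png

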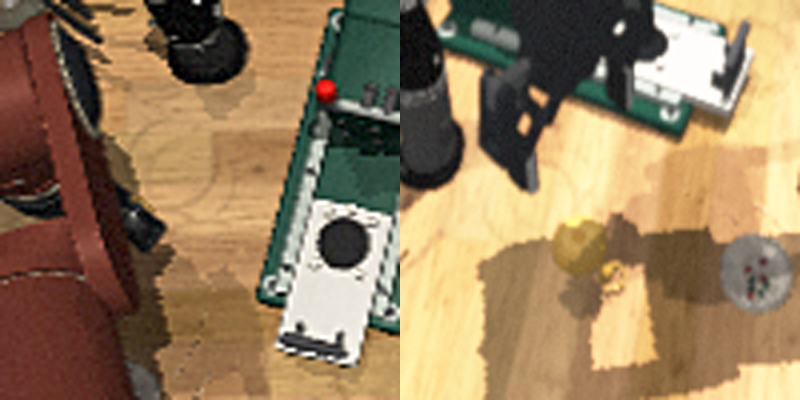

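The side view shows the open fingers above and around the watch at (578,245), with nothing in the way. Next I go down and close.

play_rows(
  steps=[
    [[-3,-1.5,30,0,0,0],[-3,-1.5,55,0,0,0],[-3,-1.5,75,0,0,0],[-3,-1.5,88,0,0,0],[-3,-1.5,95,0,0,0],[-3,-1.5,100,0,0,0],[-3,-1.5,101,0,0,0],[-3,-1.5,101,0,0,0],[-3,-1.5,101,0,0,0]],
  ],
)

```text
time: 2.37
tool_pos: [0.5827, 0.2652, 0.0016]
tool_rot: [0.001, 0.301, 0.954, 0.001]
contact_force: [0.2, -0.7, 0.9]
gripper_width: 0.998
grasp_force: 0.0
```

play_rows(
  steps=[
    [[0,0,0,0,0,0],[0,0,0,0,0,0],[0,0,0,0,0,0],[0,0,0,0,0,0],[0,0,0,0,0,0],[0,0,0,0,0,0],[0,0,0,0,0,0],[0,0,0,0,0,0]],
  ],
  claw=-0.5,
)

```text
time: 3.03
tool_pos: [0.5825, 0.265, 0.0011]
tool_rot: [0.001, 0.301, 0.954, 0.0]
contact_force: [-0.0, 0.4, 5.2]
gripper_width: 0.477
grasp_force: 60.8
```

play_rows(
  steps=[
    [[0,0,-3,0,0,0],[0,0,-12,0,0,0],[0,0,-30,0,0,0],[0,0,-55,0,0,0],[0,0,-80,0,0,0],[0,0,-90,0,0,0],[0,0,-90,0,0,0],[0,0,-90,0,0,0]],
  ],
)

```text
time: 3.7
tool_pos: [0.5815, 0.2647, 0.09]
tool_rot: [0.0, 0.301, 0.954, 0.0]
contact_force: [-0.5, 0.7, -1.5]
gripper_width: 0.476
grasp_force: 60.7
```

```bash
python3 - <<'E'
from plant import vision
import cv2,numpy as np
for n in("top","side"):
    p,d=vision.grab_frame(n); np.savez(f"{n}1.npz",p=p,d=d,**{k:np.array(v) for k,v in vision.camera_info(n).items()})
    if n=="side": cv2.imwrite("pics/b.png",cv2.resize(p[190:350,200:360],(600,600),interpolation=2))
E
python3 go.py .557 .0891 .10 164.5
```

```text
[-8.150e+01 -1.568e+02 -1.190e+01 -1.000e-01 -2.000e-01 -1.950e+01]
```

View pics/b.png

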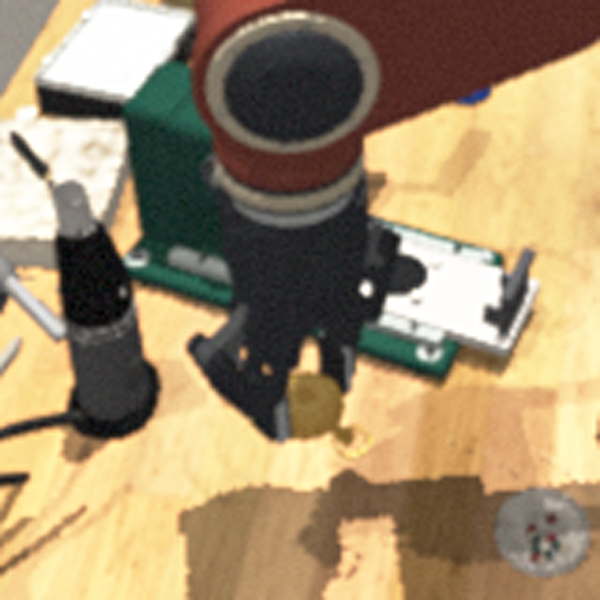

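The watch is held between the fingers at (315,400), pendant at lower right as expected. Next I carry it over the nest.

play_rows(
  steps=[
    [[-8,-16,0,0,0,0],[-22,-42,0,0,0,-3],[-38,-73,0,0,0,-7],[-54,-104,0,0,0,-12],[-70,-135,0,0,0,-17],[-78,-150,0,0,0,-19.5],[-82,-156,0,0,0,-19.5],[-82,-156,0,0,0,-19.5],[-82,-156,0,0,0,-19.5],[-82,-156,0,0,0,-19.5]],
  ],
)

```text
time: 4.63
tool_pos: [0.5592, 0.091, 0.0895]
tool_rot: [-0.0, 0.135, 0.991, 0.0]
contact_force: [0.1, 0.0, -0.2]
gripper_width: 0.48
grasp_force: 60.9
```

```bash
python3 go.py .558 .089 .045 164.5;python3 - <<'E'
from plant import vision
import cv2,numpy as np
p,d=vision.grab_frame("side"); cv2.imwrite("pics/c.png",cv2.resize(p[190:300,230:360],(780,600),interpolation=2))
E
```

```text
[ 0.6 -2.2 44.5  0.  -0.1  0. ]
```

View pics/c.png

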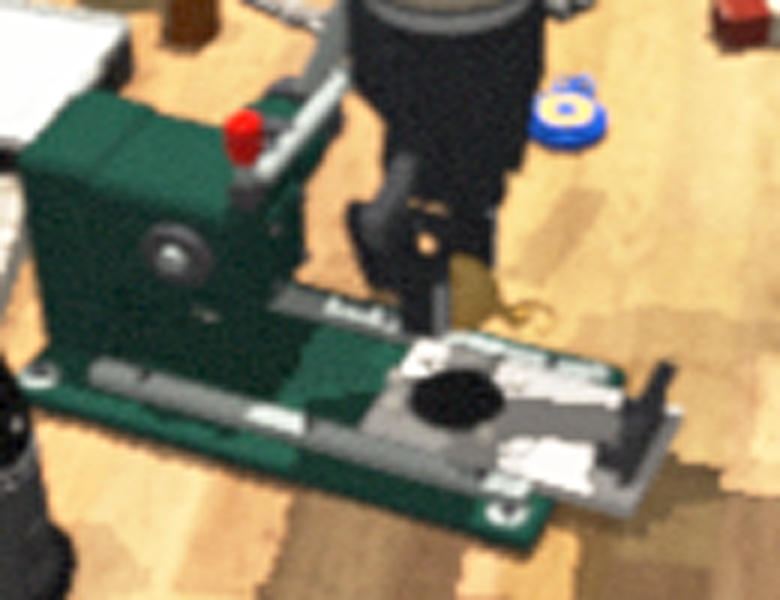

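Everything is clear and lined up over the nest disc at (455,400). Next I lower to just above the pins.

play_rows(
  steps=[
    [[0.6,-2,15,0,0,0],[0.6,-2,32,0,0,0],[0.6,-2,44,0,0,0],[0.6,-2,47,0,0,0],[0.6,-2,47,0,0,0],[0.6,-2,47,0,0,0],[0.6,-2,47,0,0,0]],
  ],
)

```text
time: 5.27
tool_pos: [0.5591, 0.0884, 0.0441]
tool_rot: [0.001, 0.135, 0.991, 0.0]
contact_force: [1.1, 0.1, -0.8]
gripper_width: 0.477
grasp_force: 60.9
```

```bash
python3 go.py .558 .089 .0275 164.5
```

```text
[ 1.2  0.3 16.6  0.   0.1  0. ]
```

play_rows(
  steps=[
    [[1,0.3,3,0,0,0],[1,0.3,6,0,0,0],[1,0.3,9,0,0,0],[1,0.3,12,0,0,0],[1,0.3,14.5,0,0,0],[1,0.3,16,0,0,0],[1,0.3,16.5,0,0,0],[1,0.3,16.5,0,0,0]],
  ],
)

```text
time: 5.93
tool_pos: [0.5575, 0.0886, 0.0271]
tool_rot: [0.0, 0.135, 0.991, -0.0]
contact_force: [-1.9, -1.5, 3.8]
gripper_width: 0.478
grasp_force: 61.5
```

play_rows(
  steps=[
    [[0,0,0,0,0,0],[0,0,0,0,0,0],[0,0,0,0,0,0],[0,0,0,0,0,0],[0,0,-10,0,0,0],[0,0,-30,0,0,0],[0,0,-60,0,0,0],[0,0,-90,0,0,0],[25,0,-90,0,0,0],[60,0,-90,0,0,0],[95,0,-90,0,0,0],[125,0,-90,0,0,0]],
  ],
  claw=0.3,
)

```text
time: 6.93
tool_pos: [0.4354, 0.1224, 0.1172]
tool_rot: [0.0, 0.135, 0.991, 0.0]
contact_force: [0.2, -0.1, 0.7]
gripper_width: 0.651
grasp_force: 0.0
```

play_rows(
  steps=[
    [[15,0,0,0,0,0],[30,0,0,0,0,0],[30,0,0,0,0,0],[30,0,0,0,0,0],[30,0,0,0,0,0]],
  ],
  claw=-1,
)

```text
time: 7.35
tool_pos: [0.4089, 0.1301, 0.1174]
tool_rot: [0.001, 0.135, 0.991, 0.0]
contact_force: [0.7, 0.5, 0.2]
gripper_width: 0.001
grasp_force: 0.0
```

```bash
cat > snap.py <<'E'
from plant import vision
import cv2,numpy as np,sys
i=sys.argv[1]
o=[]
for n,(a,b,c,d) in dict(top=(260,140,370,250),side=(220,130,360,290)).items():
    p,dd=vision.grab_frame(n); np.savez(f"{n}{i}.npz",p=p,d=dd,**{k:np.array(v) for k,v in vision.camera_info(n).items()})
    o.append(cv2.resize(p[b:d,a:c],(400,int(400*(d-b)/(c-a))),interpolation=2))
h=max(x.shape[0] for x in o); cv2.imwrite(f"pics/s{i}.png",np.hstack([cv2.copyMakeBorder(x,0,h-x.shape[0],0,0,0) for x in o]))
E
python3 snap.py 2; python3 go.py .451 .118 .038 164.5
```

```text
[-43.7  -0.2  79.1   0.    0.   -0. ]
```

View pics/s2.png

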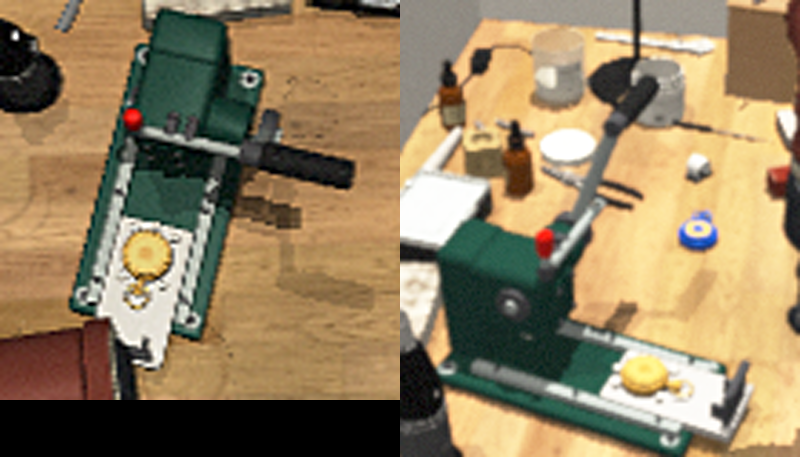

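The watch sits in the nest at (148,255) in the top crop, pendant toward the tab. Next I push the slide home from the tab.

play_rows(
  steps=[
    [[-5,0,20,0,0,0],[-12,0,50,0,0,0],[-20,0,70,0,0,0],[-25,0,77,0,0,0],[-32,0,77,0,0,0],[-40,0,77,0,0,0],[-46,0,77,0,0,0],[-53,0,77,0,0,0],[-60,0,77,0,0,0],[-68,0,77,0,0,0],[-76,0,77,0,0,0],[-84,0,77,0,0,0]],
  ],
)

```text
time: 8.45
tool_pos: [0.4897, 0.1078, 0.0399]
tool_rot: [0.0, 0.135, 0.991, 0.0]
contact_force: [-3.1, 3.0, 2.4]
gripper_width: 0.001
grasp_force: 1.6
```

play_rows(
  steps=[
    [[-6,0,0,0,0,0],[-12,0,0,0,0,0],[-18,0,0,0,0,0],[-24,0,0,0,0,0],[-30,0,0,0,0,0],[-36,0,0,0,0,0],[-42,0,0,0,0,0],[-48,0,0,0,0,0],[-54,0,0,0,0,0],[-60,0,0,0,0,0],[-60,0,0,0,0,0]],
  ],
)

```text
time: 9.37
tool_pos: [0.5481, 0.091, 0.0397]
tool_rot: [0.001, 0.135, 0.991, -0.0]
contact_force: [0.4, -0.5, 0.5]
gripper_width: -0.004
grasp_force: 0.0
```

```bash
python3 go.py .5666 .0864 .040 164.5
```

```text
[-19.    0.6  -0.2  -0.    0.1  -0. ]
```

play_rows(
  steps=[
    [[-4,0,0,0,0,0],[-8,0,0,0,0,0],[-11,0,0,0,0,0],[-14,0,0,0,0,0],[-16,0,0,0,0,0]],
  ],
)

```text
time: 9.78
tool_pos: [0.5624, 0.0872, 0.0396]
tool_rot: [0.0, 0.135, 0.991, -0.0]
contact_force: [-2.4, 1.3, 0.6]
gripper_width: 0.0
grasp_force: 1.3
```

play_rows(
  steps=[
    [[-1.5,0,0,0,0,0],[-3,0,0,0,0,0],[-4,0,0,0,0,0]],
  ],
)

```text
time: 10.03
tool_pos: [0.5657, 0.0864, 0.0395]
tool_rot: [-0.001, 0.135, 0.991, 0.0]
contact_force: [-5.3, 2.1, 4.0]
gripper_width: 0.0
grasp_force: 3.0
```

play_rows(
  steps=[
    [[-1.5,0,0,0,0,0],[-3,0,0,0,0,0],[-3,0,0,0,0,0]],
  ],
)

```text
time: 10.28
tool_pos: [0.5658, 0.0864, 0.0394]
tool_rot: [-0.004, 0.135, 0.991, 0.0]
contact_force: [-13.9, 3.5, 10.2]
gripper_width: -0.0
grasp_force: 7.5
```

The slide is hard against its stop at 14 N. I'll back off, rise and look again.

play_rows(
  steps=[
    [[15,0,0,0,0,0],[40,0,-10,0,0,0],[75,0,-40,0,0,0],[105,0,-75,0,0,0],[125,0,-110,0,0,0],[135,0,-145,0,0,0],[140,0,-180,0,0,0],[140,0,-195,0,0,0],[140,0,-195,0,0,0],[140,0,-195,0,0,0]],
  ],
)

```text
time: 11.12
tool_pos: [0.435, 0.1228, 0.2362]
tool_rot: [0.002, 0.135, 0.991, 0.0]
contact_force: [-0.0, 0.7, -0.6]
gripper_width: -0.003
grasp_force: 0.0
```

```bash
python3 snap.py 3; cat > k.py <<'E'
import sys
from meas import *
i=sys.argv[1]
for n in("top","side"):
    f=load(n,i); H,S,V=hsv(f); C=cloud(f)
    r=((H<6)|(H>174))&(S>150)&(V>80)&(C[...,2]>.15)&(C[...,2]<.2)&(C[...,0]>.6)&(abs(C[...,1]-.09)<.05)
    v,u=np.nonzero(r); print(n,"knob",len(u),u.mean(),v.mean(),np.median(C[r],0).round(4),C[r].max(0).round(3),C[r].min(0).round(3),"@.173",at_z(f,u.mean(),v.mean(),.173).round(4),"@.183",at_z(f,u.mean(),v.mean(),.183).round(4))
    k=(V<75)&(C[...,2]>.045)&(C[...,2]<.068)&(abs(C[...,0]-.575)<.04)&(abs(C[...,1]-.085)<.06); print(" tab",k.sum(),C[k].mean(0).round(4))
E
python3 k.py 3
```

```text
top knob 22 296.0 172.13636363636363 [0.641  0.0878 0.1823] [0.648 0.094 0.188] [0.636 0.082 0.169] @.173 [0.644  0.0888 0.173 ] @.183 [0.6413 0.0878 0.183 ]
 tab 33 [0.5805 0.0817 0.0608]
side knob 44 269.90909090909093 214.8409090909091 [0.6406 0.0932 0.1771] [0.648 0.097 0.184] [0.636 0.049 0.153] @.173 [0.642  0.0889 0.173 ] @.183 [0.6385 0.1012 0.183 ]
 tab 17 [0.5812 0.0945 0.0532]
```

View pics/s3.png

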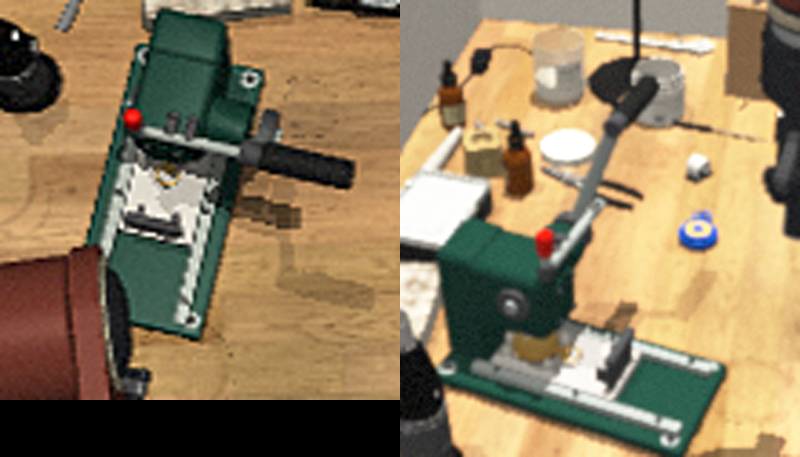

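The slide is home, with the watch under the head. The knob is at about (0.642, 0.0885) and still in.

```bash
python3 go.py .642 .0887 .23 164.5;
```

```text
[-2.099e+02  2.310e+01  2.700e+00 -1.000e-01 -1.000e-01 -0.000e+00]
```

play_rows(
  steps=[
    [[-30,3,0,0,0,0],[-65,7,0,0,0,0],[-100,11,0,0,0,0],[-135,15,0,0,0,0],[-170,19,0,0,0,0],[-198,22,0,0,0,0],[-210,23,0,0,0,0],[-210,23,0,0,0,0],[-210,23,0,0,0,0],[-210,23,0,0,0,0]],
  ],
  claw=0,
)

```text
time: 12.05
tool_pos: [0.6413, 0.089, 0.2327]
tool_rot: [-0.002, 0.135, 0.991, -0.0]
contact_force: [0.9, 0.2, 0.5]
gripper_width: 0.502
grasp_force: 0.0
```

```bash
python3 go.py .642 .0887 .166 164.5;
```

```text
[-0.9 -0.1 66.7 -0.1 -0.2  0. ]
```

play_rows(
  steps=[
    [[0,0,20,0,0,0],[0,0,42,0,0,0],[0,0,58,0,0,0],[0,0,66,0,0,0],[0,0,66,0,0,0],[0,0,66,0,0,0]],
  ],
)

```text
time: 12.55
tool_pos: [0.6419, 0.0892, 0.1687]
tool_rot: [-0.0, 0.135, 0.991, -0.0]
contact_force: [0.1, 0.7, -0.1]
gripper_width: 0.499
grasp_force: 0.0
```

play_rows(
  steps=[
    [[0,0,0,0,0,0],[0,0,0,0,0,0],[0,0,0,0,0,0],[0,0,0,0,0,0],[0,0,0,0,0,0],[0,0,0,0,0,0]],
  ],
  claw=-0.8,
)

```text
time: 13.05
tool_pos: [0.6433, 0.0889, 0.1707]
tool_rot: [0.001, 0.135, 0.991, 0.0]
contact_force: [-2.0, -0.5, 6.1]
gripper_width: 0.142
grasp_force: 58.8
```

play_rows(
  steps=[
    [[0,3,-1,0,0,0],[0,8,-1,0,0,0],[0,13,-1,0,0,0],[0,18,-1,0,0,0],[0,22,-1,0,0,0],[0,25,-1,0,0,0],[0,26,-1,0,0,0],[0,26,-1,0,0,0]],
  ],
)

```text
time: 13.72
tool_pos: [0.6491, 0.1118, 0.1706]
tool_rot: [-0.001, 0.135, 0.991, -0.003]
contact_force: [-5.8, -9.0, 8.5]
gripper_width: 0.137
grasp_force: 59.4
```

The bolt has moved about 24 mm and is on its stop. I'll release it and move over the lever grip.

play_rows(
  steps=[
    [[0,-1,0,0,0,0],[0,-1,0,0,0,0],[0,-1,0,0,0,0],[0,-1,0,0,0,0],[0,-1,-20,0,0,0],[0,-1,-50,0,0,0],[0,-1,-85,0,0,0],[0,-1,-115,0,0,0],[0,-1,-120,0,0,0],[0,-1,-120,0,0,0]],
  ],
  claw=-0.2,
)

```text
time: 14.55
tool_pos: [0.6507, 0.1136, 0.2936]
tool_rot: [0.003, 0.135, 0.991, 0.001]
contact_force: [0.9, -0.4, -0.4]
gripper_width: 0.4
grasp_force: 0.0
```

```bash
python3 snap.py 4; python3 k.py 4; python3 go.py .584 -.046 .29 164.5
```

```text
[ 2.000e+01 -1.709e+02 -1.500e+00 -0.000e+00 -1.000e-01  0.000e+00]k.py:7: RuntimeWarning: Mean of empty slice.
  v,u=np.nonzero(r); print(n,"knob",len(u),u.mean(),v.mean(),np.median(C[r],0).round(4),C[r].max(0).round(3),C[r].min(0).round(3),"@.173",at_z(f,u.mean(),v.mean(),.173).round(4),"@.183",at_z(f,u.mean(),v.mean(),.183).round(4))
  ret = ret.dtype.type(ret / rcount)
  return _methods._mean(a, axis=axis, dtype=dtype,
  ret = um.true_divide(
Traceback (most recent call last):
  File "k.py", line 7, in <module>
    v,u=np.nonzero(r); print(n,"knob",len(u),u.mean(),v.mean(),np.median(C[r],0).round(4),C[r].max(0).round(3),C[r].min(0).round(3),"@.173",at_z(f,u.mean(),v.mean(),.173).round(4),"@.183",at_z(f,u.mean(),v.mean(),.183).round(4))
                                                                                          ~~~~~~~~^^^
ValueError: zero-size array to reduction operation maximum which has no identity
```

play_rows(
  steps=[
    [[3,-25,0,0,0,0],[6,-60,0,0,0,0],[9,-95,0,0,0,0],[12,-130,0,0,0,0],[15,-160,0,0,0,0],[16,-171,0,0,0,0],[16,-171,0,0,0,0],[16,-171,0,0,0,0],[16,-171,0,0,0,0]],
  ],
  claw=-1,
)

```text
time: 15.4
tool_pos: [0.5881, -0.0463, 0.2884]
tool_rot: [-0.001, 0.134, 0.991, 0.0]
contact_force: [0.2, 0.2, 0.7]
gripper_width: -0.002
grasp_force: 0.0
```

```bash
python3 snap.py 5; python3 k.py 5; python3 go.py .588 -.047 .251 164.5
```

```text
top knob 20 287.4 170.2 [0.6477 0.1122 0.1831] [0.655 0.12  0.189] [0.641 0.107 0.167] @.173 [0.6502 0.1134 0.173 ] @.183 [0.6475 0.1122 0.183 ]
 tab 28 [0.5832 0.0902 0.0619]
side knob 46 264.82608695652175 220.80434782608697 [0.6463 0.1178 0.1783] [0.654 0.122 0.186] [0.642 0.109 0.165] @.173 [0.6485 0.1127 0.173 ] @.183 [0.6449 0.1245 0.183 ]
 tab 51 [0.5813 0.09   0.0564]
[ 0.  -1.  38.   0.  -0.1  0.1]
```

View pics/s5.png

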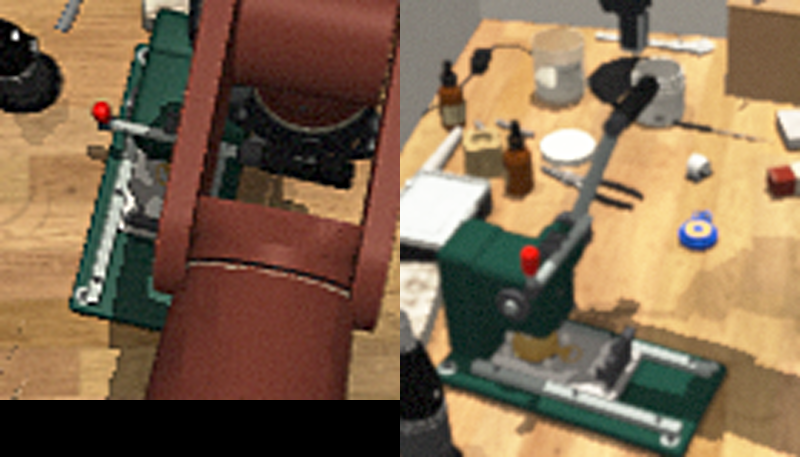

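The knob is drawn about 25 mm at (100,112), and the fingers are above the grip. Next I press the lever along its arc.

play_rows(
  steps=[
    [[0,0,20,0,0,0],[0,0,34,0,0,0],[0,0,40,0,0,0],[1,0,43,0,0,0],[6,0,46,0,0,0],[12,0,49,0,0,0],[22,0,54,0,0,0],[32,0,61,0,0,0],[42,0,68,0,0,0]],
  ],
)

```text
time: 16.25
tool_pos: [0.5492, -0.0365, 0.2275]
tool_rot: [0.003, 0.135, 0.991, -0.001]
contact_force: [-7.2, -1.3, 19.0]
gripper_width: 0.001
grasp_force: 9.6
```

play_rows(
  steps=[
    [[9,0,9,0,0,0],[17,0,18,0,0,0],[24.5,0,28,0,0,0],[31,0,38,0,0,0],[36.5,0,49,0,0,0],[41.5,0,61,0,0,0],[45,0,73,0,0,0],[48,0,85,0,0,0],[49,0,95,0,0,0]],
  ],
)

```text
time: 17.0
tool_pos: [0.4996, -0.0225, 0.1275]
tool_rot: [-0.001, 0.134, 0.991, 0.0]
contact_force: [-6.2, 1.1, 10.6]
gripper_width: -0.0
grasp_force: 5.0
```

play_rows(
  steps=[
    [[1,0,4,0,0,0],[1,0,8,0,0,0],[1,0,11,0,0,0],[1,0,13,0,0,0],[1,0,13,0,0,0],[1,0,13,0,0,0]],
  ],
)

```text
time: 17.5
tool_pos: [0.4991, -0.0223, 0.1184]
tool_rot: [-0.002, 0.134, 0.991, -0.0]
contact_force: [-16.1, 2.7, 27.8]
gripper_width: -0.001
grasp_force: 13.8
```

The lever is on its stop (z 0.118). I'll lift off and let the spring return it.

play_rows(
  steps=[
    [[0,0,-8,0,0,0],[0,0,-25,0,0,0],[0,0,-50,0,0,0],[0,0,-80,0,0,0],[0,0,-115,0,0,0],[0,0,-150,0,0,0],[0,0,-175,0,0,0],[0,0,-180,0,0,0],[0,0,-180,0,0,0],[0,0,-180,0,0,0]],
  ],
)

```text
time: 18.33
tool_pos: [0.4991, -0.0226, 0.2923]
tool_rot: [-0.001, 0.135, 0.991, 0.0]
contact_force: [-0.8, -0.7, -0.8]
gripper_width: -0.002
grasp_force: 0.0
```

```bash
python3 snap.py 6; python3 k.py 6; python3 - <<'E'
from meas import *
f=load("side",6); H,S,V=hsv(f); C=cloud(f)
b=(V<70)&(C[...,2]>.2)&(C[...,2]<.26)&(C[...,1]<.03)&(C[...,1]>-.1)&(abs(C[...,0]-.585)<.04); print("grip",b.sum(),C[b].mean(0),C[b].max(0))
E
python3 go.py .6495 .113 .285 164.5
```

```text
top knob 20 287.4 170.2 [0.6475 0.1127 0.1836] [0.655 0.12  0.191] [0.642 0.107 0.168] @.173 [0.6502 0.1134 0.173 ] @.183 [0.6475 0.1122 0.183 ]
 tab 10 [0.5843 0.0979 0.0623]
side knob 46 264.82608695652175 220.80434782608697 [0.6468 0.1181 0.1779] [0.654 0.122 0.185] [0.642 0.11  0.165] @.173 [0.6485 0.1127 0.173 ] @.183 [0.6449 0.1245 0.183 ]
 tab 26 [0.5806 0.092  0.0529]
grip 18 [0.54758872 0.00980314 0.20685572] [0.55182247 0.01773466 0.21147856]
[-109.4  171.     5.2   -0.    -0.3    0. ]
```

View pics/s6.png

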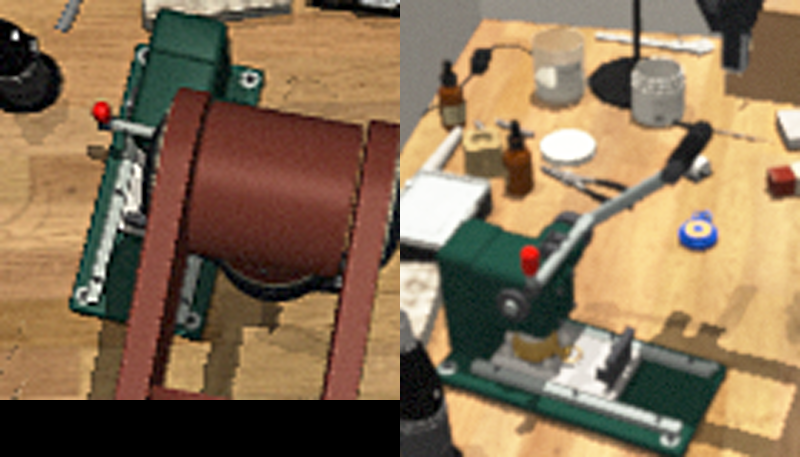

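The lever is still rising under its spring; the grip is at (688,150) in the side crop. I'll move over the knob at a height that clears it.

play_rows(
  steps=[
    [[-8,20,0,0,0,0],[-25,48,0,0,0,0],[-45,78,0,0,0,0],[-67,108,0,0,0,0],[-89,138,0,0,0,0],[-104,163,0,0,0,0],[-109,171,0,0,0,0],[-109,171,0,0,0,0],[-109,171,0,0,0,0],[-109,171,0,0,0,0]],
  ],
  claw=-0.1,
)

```text
time: 19.27
tool_pos: [0.6492, 0.112, 0.2927]
tool_rot: [-0.001, 0.135, 0.991, -0.0]
contact_force: [-0.6, -1.3, 0.9]
gripper_width: 0.449
grasp_force: 0.0
```

```bash
cat > g.py <<'E'
import sys
from meas import *
from plant import vision
for n in("side","top"):
    p,d=vision.grab_frame(n); np.savez(f"{n}{sys.argv[1]}.npz",p=p,d=d,**{k:np.array(v) for k,v in vision.camera_info(n).items()})
    for i in ("0",sys.argv[1]):
        f=load(n,i); H,S,V=hsv(f); C=cloud(f)
        b=(V<70)&(C[...,2]>.2)&(C[...,2]<.26)&(C[...,1]<0.02)&(C[...,1]>-.1)&(abs(C[...,0]-.585)<.05); print(n,i,"grip",b.sum(),np.median(C[b],0).round(4) if b.any() else "")
E
python3 g.py 7; python3 go.py .6495 .113 .1685 164.5
```

```text
side 0 grip 155 [ 0.5856 -0.0318  0.2423]
side 7 grip 146 [ 0.5857 -0.0334  0.2426]
top 0 grip 229 [ 0.5882 -0.0404  0.2446]
top 7 grip 223 [ 0.5877 -0.0406  0.2448]
[ 1.000e-01  1.300e+00  1.251e+02 -0.000e+00 -0.000e+00 -1.000e-01]
```

The lever is back up. Next I grip the knob.

play_rows(
  steps=[
    [[0,1,35,0,0,0],[0,1,70,0,0,0],[0,1,100,0,0,0],[0,1,117,0,0,0],[0,1,123,0,0,0],[0,1,123,0,0,0],[0,1,123,0,0,0]],
  ],
)

```text
time: 19.95
tool_pos: [0.6508, 0.1133, 0.1721]
tool_rot: [0.001, 0.135, 0.991, 0.0]
contact_force: [-0.1, -0.3, 0.7]
gripper_width: 0.445
grasp_force: 0.0
```

play_rows(
  steps=[
    [[0,0,0,0,0,0],[0,0,0,0,0,0],[0,0,0,0,0,0],[0,0,0,0,0,0],[0,0,0,0,0,0],[0,0,0,0,0,0]],
  ],
  claw=-0.8,
)

```text
time: 20.45
tool_pos: [0.6511, 0.1111, 0.1738]
tool_rot: [0.001, 0.135, 0.991, -0.002]
contact_force: [-3.9, -7.5, 4.6]
gripper_width: 0.135
grasp_force: 58.6
```

play_rows(
  steps=[
    [[0,-4,0,0,0,0],[0,-9,0,0,0,0],[0,-14,0,0,0,0],[0,-18,0,0,0,0],[0,-21,0,0,0,0],[0,-24,0,0,0,0],[0,-26,0,0,0,0],[0,-26,0,0,0,0]],
  ],
)

```text
time: 21.12
tool_pos: [0.6454, 0.0887, 0.1739]
tool_rot: [0.003, 0.135, 0.991, 0.001]
contact_force: [1.5, 1.0, 5.6]
gripper_width: 0.133
grasp_force: 59.0
```

play_rows(
  steps=[
    [[0,-2,0,0,0,0],[0,-3,0,0,0,0],[0,-4,0,0,0,0],[0,-4,0,0,0,0]],
  ],
)

```text
time: 21.45
tool_pos: [0.6446, 0.0857, 0.1739]
tool_rot: [0.003, 0.135, 0.991, 0.002]
contact_force: [2.6, 2.4, 5.4]
gripper_width: 0.138
grasp_force: 58.9
```

play_rows(
  steps=[
    [[0,-1.5,0,0,0,0],[0,-3,0,0,0,0],[0,-3,0,0,0,0]],
  ],
)

```text
time: 21.7
tool_pos: [0.6445, 0.0855, 0.1739]
tool_rot: [0.004, 0.134, 0.991, 0.005]
contact_force: [5.3, 10.5, 3.7]
gripper_width: 0.137
grasp_force: 58.9
```

The bolt is on its inner stop. I'll release it and retreat.

play_rows(
  steps=[
    [[0,2,0,0,0,0],[0,2,0,0,0,0],[0,2,0,0,0,0],[0,2,0,0,0,0],[0,2,-20,0,0,0],[0,2,-50,0,0,0],[0,2,-80,0,0,0],[30,2,-90,0,0,0],[65,2,-90,0,0,0],[100,2,-90,0,0,0],[135,2,-90,0,0,0],[170,2,-90,0,0,0]],
  ],
  claw=-0.1,
)

```text
time: 22.7
tool_pos: [0.4766, 0.1292, 0.2602]
tool_rot: [-0.0, 0.135, 0.991, -0.0]
contact_force: [0.5, -0.5, 1.0]
gripper_width: 0.451
grasp_force: 0.0
```

play_rows(
  steps=[
    [[30,10,0,0,0,0],[50,30,0,0,0,0],[50,50,0,0,0,0],[50,50,0,0,0,0]],
  ],
)

```text
time: 23.03
tool_pos: [0.4428, 0.1928, 0.2607]
tool_rot: [0.0, 0.133, 0.991, 0.001]
contact_force: [-0.1, -0.6, 0.3]
gripper_width: 0.449
grasp_force: 0.0
```

```bash
python3 g.py 9; python3 k.py 9; python3 -c "
import cv2;from h import *
cv2.imwrite('pics/f.png',np.hstack([cv2.resize(load('top',9)['p'][140:250,260:370],(400,400)),cv2.resize(load('side',9)['p'][180:300,230:350],(400,400))]))"
```

```text
side 0 grip 155 [ 0.5856 -0.0318  0.2423]
side 9 grip 145 [ 0.586  -0.0354  0.2425]
top 0 grip 229 [ 0.5882 -0.0404  0.2446]
top 9 grip 227 [ 0.5877 -0.0405  0.2446]
top knob 21 296.0 172.0 [0.641  0.0876 0.1834] [0.647 0.094 0.188] [0.636 0.082 0.179] @.173 [0.6444 0.0888 0.173 ] @.183 [0.6417 0.0878 0.183 ]
 tab 31 [0.5806 0.0818 0.0607]
side knob 46 270.2391304347826 214.80434782608697 [0.64   0.0924 0.1762] [0.646 0.097 0.185] [0.634 0.084 0.164] @.173 [0.6412 0.0887 0.173 ] @.183 [0.6378 0.1009 0.183 ]
 tab 21 [0.5806 0.091  0.0519]
```

View pics/f.png

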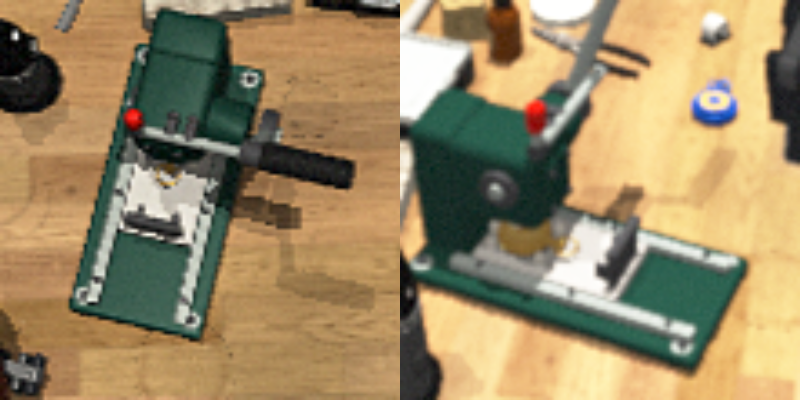

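The knob is back where it started, at (134,118) in the top crop. The lever is up, the slide is home with the watch in the nest, and the arm is clear.

```bash
python3 -c "
from plant import order
print(order.job_done())"
```

```text
the job is handed in; nothing more can be done
None
```

I handed the job in after about 23 s: the slide is home with the watch in the nest, the lever went down to its stop and came back up, and the lock bolt is fully in again; I inferred the back's snap from the lever reaching its stop and could not see it directly, and no verdict came back.

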